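# Thread check of a screw cap at goods-in

### The arm

A 6-joint arm with a two-finger parallel gripper is mounted at the origin on the work surface. World frame = base frame: x ahead of the robot, y to its left, z up, the work surface at z = 0. Lengths are in mm, angles in rad, forces in N, time in s.
With the tool pointing down it reaches from about 275 to 825 mm from the base axis. Payload 5.2 kg.
Tool frame: the origin (TCP) lies at the very end of the fingers, on their centre line; the grasp point (between the pads) lies 19 mm behind it; z points along the fingers, y is the direction in which the jaws open and shut (so a half turn about z gives the same grasp; the last joint's range is limited). The gripper opens to 93 mm and grips with 3 to 60 N. Pads are 15 mm wide; open, the fingers measure 128 mm over their backs; the gripper's body (75 mm by 188 mm) begins 65 mm behind the grasp point.
Start: joints at [-1.458, 0.259, 1.535, -0, 1.348, -0.203], TCP at [170.838, -522.799, 196.253] pointing down, gripper open.
Joint ranges: [-3.14, 3.14], [-0.91, 2.08], [0.19, 2.58], [-1.22, 4.36], [0.22, 2.71], [-3.12, 3.12]. Speed limits (rad/s): [2.57, 2.57, 3.14, 3.14, 3.14, 3.14].

### API

Orientations are given as [roll, pitch, yaw] about the fixed x, y, z axes, in that order (R = Rz(yaw) Ry(pitch) Rx(roll)).
In Python, from bench import robot gives the robot as it stands. The module is installed in compiled form; this text tells all that it offers. Calls block until the motion is done:
- robot.move_ptp(position, orientation): joint-space move of the TCP to a pose.
- robot.move_linear(position, ori=None, speed=150, f_stop=None): straight line of the TCP; ori=None keeps the orientation; speed is the mean speed in mm/s. With f_stop (N) it stops when the force on the tool has changed by that much, and returns True; else False.
- robot.move_j(angles): joint-space move.
- robot.move_gripper(opening): opening from 0.0 (shut) to 1.0 (fully open); the grip force is fixed at half the most; returns when the fingers have stopped.
- robot.sleep(seconds).
- robot.inverse_kinematics(position, orientation): joint angles nearest the present ones, or None.
- robot.get_image(name): name is "scene" or "top"; returns a dict with "img" (384x512x3 uint8, blue, green, red), "fovy" (degrees; the focal length in pixels is half the picture's height over the tangent of half this angle, whatever the lens; pixels are square), "cx", "cy" (the principal point, pixels), "k1" (the pictures are not rectified: a ray, as slopes to the right and down, at radius r is drawn at 1 + k1 r^2 times it, then the intrinsics apply), "eye" and "orientation" of the camera in the world. Camera axes: x right, y down, z forward; pixel columns grow to the right and rows downward; lengths in mm; the calibration is good to about 2 mm. A picture is of the moment at which its call begins. There is no depth.
A pose or a line that the arm cannot do raises robot.MotionError and nothing moves.
- robot.hand_in(): hands the job in, once; it reports no verdict.
Readings, each from a call of its own:
- robot.current_t(): time.
- robot.current_qpos(): joint angles.
- robot.current_joint_vel(): joint speeds.
- robot.current_joint_efforts(): joint torques, N m.
- robot.current_tcp_pos(): TCP position.
- robot.current_eef_rot(): TCP orientation.
- robot.current_contact_force(): force on the tool from outside, world axes, zero at the start.
- robot.current_ft_torque(): the same for the moment, N m.
- robot.current_gripper_width(): opening from 0.0 (shut) to 1.0 (fully open).
Only numpy, scipy, OpenCV 4.12 (cv2) and the standard library are available. Lean on these libraries where they do the work, as an engineer would, in place of code of your own. Each camera call takes 0.05 s, during which the arm holds its last target. There are 200 camera calls.

### The job

Take the aluminium cap from the black rubber mat, screw it clockwise onto the thread gauge as far as it will go without forcing it, and feel whether it comes fully home on the gauge's collar. Unscrew it again and set it down gently, mouth down, in the blue bin if it came fully home or in the red bin if it stopped short; leave the other cap, the cup and the bottle where they are.

Things in the scene. Friction and masses are not known exactly. Their poses are not given: they have to be found in the camera images.
- cap_mid (a point): Centre of the screw cap to check: round knurled aluminium, closed top, 54 mm across, 52 mm tall, 0.15 kg; solid knurled head (upper 18 mm), plain skirt. It stands mouth down on a black rubber mat 90 x 90 x 5 mm; rim 26 mm below this point. z is up along its axis, x points over one of its three thread lugs. Inside: 45 mm bore, lugs at 120 degrees, 3.5 mm thick, centres 5.25 mm above the rim.
- cap_mark (a point): End, at the rim of the cap's top, of a black line that marks one lug. Captive under the top lies a loose sealing disc: thin in a sound cap; in a faulty one much too thick, so that it meets the gauge's nose and stops the cap about 4.5 mm short of home. Nothing outside shows which; it differs from start to start. A cap that stops over 2.3 mm short is faulty.
- gauge_seat (a point): Steel thread gauge bolted upright on a round foot (110 mm across, 12 mm thick). This point is on its axis, on the collar (49 mm across, 45 mm above the table) where the rim of a cap fully home lands. z is up; x points at the upper end of one rib. Over 90 N between cap and gauge spoils it; 0.12 N m either way at the wrist is enough to feel that it is stopped, and 0.2 rad further is too much.
- gauge_rib_end (a point): Upper end of one of the gauge's three thread ribs (120 degrees apart), 17 mm above the seat. Each runs clockwise (from above) and down from there to 2 mm above the seat: right-hand thread, lead 24 mm a turn, ribs 3 mm thick, 42 mm across, core 33.6 mm. Lugs have 1.5 mm axial play between ribs; once under them the cap comes off only by turning it back.
- gauge_nose (a point): Top of the gauge's plain pilot nose, on its axis, 30 mm above the seat; 30 mm across, bevelled. A cap lowered with its lugs 16 degrees anticlockwise of the rib ends drops until its rim is 8 mm above the seat; then about 2.6 rad clockwise make it tight at home (about 1.6 rad to its stop if faulty). Set on at other angles it needs up to 2.1 rad more.
- ok_bin_floor (a point): Blue plastic bin for sound caps: centre of its inner floor, 4 mm above the table. Bin 170 mm along its x, 160 mm along its y, walls 4 mm thick and 60 mm tall, the front wall (towards its -x) 40 mm tall. Fixed. It stands on the left or on the right.
- reject_bin_floor (a point): Red plastic bin for rejected caps: centre of its inner floor, 4 mm above the table; same size and build as the blue bin. It stands on the other side.
- next_cap_mid (a point): Centre of another cap of the same kind, 54 mm across and 52 mm tall, waiting in a low grey bin (130 x 130 mm, 40 mm tall). Bystander: leave it alone.
- steel_cup: Open steel cup, 60 mm across, 65 mm tall, origin at the centre of its underside. Bystander.
- oil_bottle: Yellow oil bottle, 48 mm across, 130 mm tall, origin at the centre of its underside. Bystander.
There are look-alikes about, which are no part of the job. What is shaped like the part that bears cap_mid but pink is not meant.

How it is judged (in metres and radians):
On the way:
1. the cap is screwed onto the gauge as far as it goes: home on the collar within 1.8 mm if it is sound, or down to where the thick disc stops it (4.5 mm short, within 1.3 mm) (horizontal distance between cap_mid and gauge_seat below 0.004 m and angle between cap_mid's own z axis and vertical below 0.1 rad and (z of cap_mid in the frame of gauge_seat below 0.0278 m or (distance between liner_thick_c0 and cap_mid below 0.04 m and z of cap_mid in the frame of gauge_seat below 0.0318 m))), for 0.2 s.
At the end, for the whole second after the job is handed in: The cap stands at rest, mouth down (within 0.15 rad) and released, on the floor of the blue bin if it had come fully home on the gauge or of the red bin if it had stopped short; the other cap is within 15 mm, and the cup and the bottle within 20 mm, of where they were (((distance between liner_thin_c0 and cap_mid below 0.04 m and x of cap_mid in the frame of ok_bin_floor between -0.085 and 0.085 m and y of cap_mid in the frame of ok_bin_floor between -0.08 and 0.08 m and z of cap_mid in the frame of ok_bin_floor below 0.031 m) or (distance between liner_thick_c0 and cap_mid below 0.04 m and x of cap_mid in the frame of reject_bin_floor between -0.085 and 0.085 m and y of cap_mid in the frame of reject_bin_floor between -0.08 and 0.08 m and z of cap_mid in the frame of reject_bin_floor below 0.031 m)) and angle between cap_mid's own z axis and vertical below 0.15 rad and distance of next_cap_mid from where it was at the start of the episode below 0.015 m and distance of each of steel_cup, oil_bottle from where it was at the start of the episode below 0.02 m); the robot touches nothing.
It fails at once if cap and gauge forced against each other with more than 90 N, by pressing or by tightening (contact force between cap and gauge above 90 N).
It fails at once if the cap dropped or thrown: out of the fingers it moves faster than 0.7 m/s (a fall of some 25 mm) (linear speed of cap above 0.7 m/s and contact force between the fingers and cap below 0.1 N).
It fails at once if the other cap, the cup or the bottle disturbed (distance of any of next_cap_mid, steel_cup, oil_bottle from where it was at the start of the episode above 0.03 m).
It also fails if it takes over 64 s, if anything falls off the work surface, if the arm or the gripper's body presses on something with over 40 N, if the wrist force passes 120 N, or if a joint passes its speed limit or range.

## Working session

There is one attempt and no reset: what is moved stays moved. The work goes in short steps, each a Python script; the robot and the scene stay as the last script left them, time stands still between calls to the robot, and variables do not carry over. Pictures are saved under pics/ and viewed, about 8 in all and at most 12, crops included, and the job is handed in when it is done.

```bash
mkdir -p pics; ls; python3 - <<'E'
from bench import robot
import cv2
for n in ("scene","top"):
    d=robot.get_image(n); cv2.imwrite(f"pics/{n}0.png",d["img"])
    print(n,{k:v for k,v in d.items() if k!="img"})
print(robot.current_t(),robot.current_eef_rot(),robot.current_gripper_width(),robot.current_contact_force(),robot.current_ft_torque())
E
```

```text
pics
scene {'fovy': 51.07786788939852, 'cx': 255.54083550757818, 'cy': 196.06673974228275, 'k1': -0.1093963154139765, 'eye': array([ 834.31340448, -487.4253701 , 1026.8176496 ]), 'orientation': array([-2.60711842, -0.01443367,  0.54216833])}
top {'fovy': 55.85668287978296, 'cx': 251.84308761584757, 'cy': 187.41048853972416, 'k1': -0.05523013234469299, 'eye': array([ 4.60526268e+02, -7.45892946e-01,  9.05351764e+02]), 'orientation': array([-3.01603182,  0.00748912, -1.56913938])}
0.1 [-3.13995651e+00 -3.14357734e-04  3.15824132e-01] 1.0006449396511263 [-0.0440135   0.33927629 -0.5294638 ] [-0.02786466  0.01989035 -0.0030714 ]
```

View pics/scene0.png

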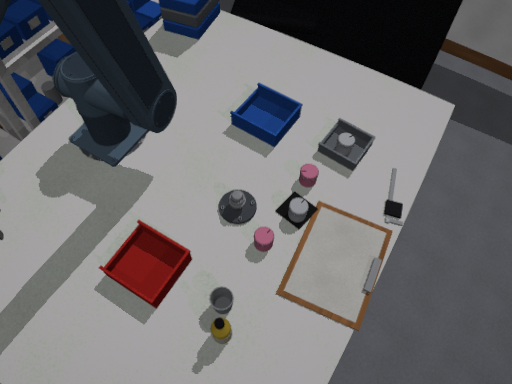

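View pics/top0.png

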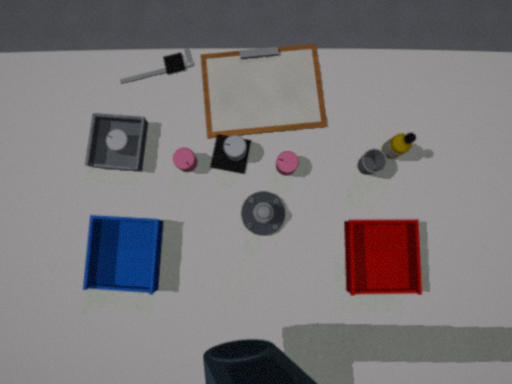

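The top view shows these candidates: silver cap on the black mat (235,148), pink look-alikes (185,159) and (288,162), and the other silver cap in the grey bin (117,140). I choose (235,148). The gauge is at (263,213), the blue bin on the left (+y) and the red bin on the right. Next is a close crop of the cap and gauge in both views.

```bash
cat > h.py <<'E'
from bench import robot
import cv2, numpy as np
from scipy.spatial.transform import Rotation as Ro
def cam(n): 
    d=robot.get_image(n); h=d["img"].shape[0]
    f=h/2/np.tan(np.radians(d["fovy"]/2))
    d["K"]=np.array([[f,0,d["cx"]],[0,f,d["cy"]],[0,0,1.]]); d["D"]=np.array([d["k1"],0,0,0.])
    d["R"]=Ro.from_euler("xyz",d["orientation"]).as_matrix(); return d
def ray(d,p):
    u=cv2.undistortPoints(np.array([[p]],float),d["K"],d["D"])[0,0]
    return d["R"]@np.array([u[0],u[1],1])
def onz(d,p,z):
    r=ray(d,p); return d["eye"]+r*(z-d["eye"][2])/r[2]
def proj(d,P):
    q=(np.atleast_2d(P)-d["eye"])@d["R"]
    return cv2.projectPoints(q,np.zeros(3),np.zeros(3),d["K"],d["D"])[0][:,0]
def two(d1,p1,d2,p2):
    r1,r2=ray(d1,p1),ray(d2,p2); A=np.stack([r1,-r2],1)
    s=np.linalg.lstsq(A,d2["eye"]-d1["eye"],rcond=None)[0]
    a,b=d1["eye"]+r1*s[0],d2["eye"]+r2*s[1]; return (a+b)/2,np.linalg.norm(a-b)
E
python3 - <<'E'
from h import *
s,t=cam("scene"),cam("top")
# rough
for n,p,z in (("cap",(235,148),57),("gauge nose",(263,212),75),("pinkL",(185,159),52),("pinkR",(288,162),52),("next",(117,140),56),("cup",(373,162),40),("bottle",(402,143),100),("blue",(125,254),30),("red",(383,257),30)): print(n,onz(t,p,z).round(1))
# average several frames to cut noise
S=[robot.get_image("scene")["img"] for _ in range(6)];T=[robot.get_image("top")["img"] for _ in range(6)]
si=np.mean(S,0).astype(np.uint8);ti=np.mean(T,0).astype(np.uint8)
cv2.imwrite("pics/savg.png",si);cv2.imwrite("pics/tavg.png",ti)
def crop(i,c,r=24): 
    x,y=c; return cv2.resize(i[y-r:y+r,x-r:x+r],(288,288),interpolation=cv2.INTER_CUBIC)
m=np.vstack([np.hstack([crop(ti,(235,148)),crop(ti,(263,213))]),np.hstack([crop(si,(298,208)),crop(si,(238,202))])])
cv2.imwrite("pics/crop1.png",cv2.convertScaleAbs(m,alpha=1.3,beta=10))
E
```

```text
cap [662.8  46.3  57. ]
gauge nose [508.6 -20.   75. ]
pinkL [637.1 166.9  52. ]
pinkR [629.7 -80.7  52. ]
next [683.7 333.9  56. ]
cup [ 632.4 -289.6   40. ]
bottle [ 665.1 -338.8  100. ]
blue [409.2 311.1  30. ]
red [ 403.3 -308.3   30. ]
```

View pics/crop1.png

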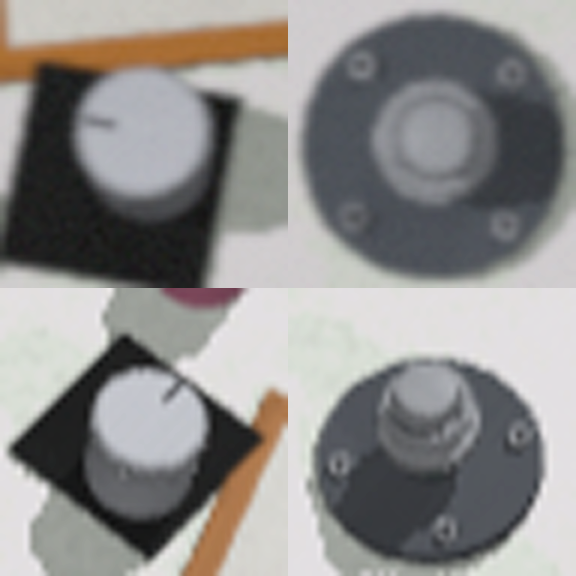

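The crop confirms the choice: an aluminium cap on the mat, with its black mark pointing to about (225,144) in the top view. Rib ends can't be resolved, but I can get the thread phase from the contact height. Next I measure circle centres and bin edges and check the wrist range.

```bash
python3 - <<'E'
from h import *
s,t=cam("scene"),cam("top")
ti=cv2.imread("pics/tavg.png")
def hough(c,r,rr,p2=18):
    x,y=c; g=cv2.cvtColor(cv2.resize(ti[y-r:y+r,x-r:x+r],None,fx=8,fy=8,interpolation=cv2.INTER_CUBIC),cv2.COLOR_BGR2GRAY)
    h=cv2.HoughCircles(g,cv2.HOUGH_GRADIENT_ALT,1.5,5,param1=150,param2=.5,minRadius=int(rr*8*.9),maxRadius=int(rr*8*1.12))
    return [] if h is None else [((q[0]+.5)/8-.5+x-r,(q[1]+.5)/8-.5+y-r,q[2]/8) for q in h[0][:3]]
for n,c,r,rr,z in (("cap",(235,148),24,11.6,57),("foot",(263,213),28,22.3,12),("nose",(263,212),20,6.0,74),("collar",(263,212),20,10.3,45)):
    for q in hough(c,r,rr): print(n,np.round(q,2),onz(t,q[:2],z).round(1))
hsv=cv2.cvtColor(ti,cv2.COLOR_BGR2HSV)
for n,lo,hi in (("blue",105,130),("red",0,6)):
    m=cv2.inRange(hsv,(lo,150,60),(hi,255,255)); k,l,st,_=cv2.connectedComponentsWithStats(m); i=1+st[1:,4].argmax()
    rect=cv2.minAreaRect(np.argwhere(l==i)[:,::-1].astype(np.float32)); x,y,w,h=st[i,:4]; sg=1 if n=="blue" else -1
    far,near=(x,x+w) if sg>0 else (x+w,x)
    print(n,rect,"y",onz(t,(far,y+h/2),60)[1],onz(t,(near,y+h/2),0)[1],"x back",onz(t,(x+w/2,y),0)[0],"front",onz(t,(x+w/2,y+h),40)[0])
for yaw in np.arange(-3,3.2,.5):
    q=robot.inverse_kinematics([508,-20,100],[np.pi,0,yaw]); print(round(yaw,2),None if q is None else np.round(q,2))
E
```

```text
blue ((121.1965560913086, 253.64138793945312), (69.92430877685547, 74.65789794921875), 4.763641834259033) y 398.0670601934241 233.6863013254645 x back 501.9371231008289 front 316.435547924191
red ((382.9323425292969, 256.5313415527344), (74.05210876464844, 75.17318725585938), 89.13194274902344) y -389.5792367406921 -224.05265962711852 x back 492.7808158075388 front 315.8639049421783
-3.0 [-0.26  0.27  1.77  0.    1.1  -1.97]
-2.5 [-0.26  0.27  1.77  0.    1.1  -2.47]
-2.0 [-0.26  0.27  1.77 -0.    1.1  -2.97]
-1.5 [-0.26  0.27  1.77 -0.    1.1   2.81]
-1.0 [-0.26  0.27  1.77 -0.    1.1   2.31]
-0.5 [-0.26  0.27  1.77 -0.    1.1   1.81]
0.0 [-0.26  0.27  1.77 -0.    1.1   1.31]
0.5 [-0.26  0.27  1.77 -0.    1.1   0.81]
1.0 [-0.26  0.27  1.77 -0.    1.1   0.31]
1.5 [-0.26  0.27  1.77 -0.    1.1  -0.19]
2.0 [-0.26  0.27  1.77  0.    1.1  -0.69]
2.5 [-0.26  0.27  1.77  0.    1.1  -1.19]
3.0 [-0.26  0.27  1.77  0.    1.1  -1.69]
```

```bash
python3 - <<'E'
from h import *
t=cam("top"); s=cam("scene")
ti=cv2.imread("pics/tavg.png"); si=cv2.imread("pics/savg.png")
def hough(c,r,rr,p1):
    x,y=c; g=cv2.cvtColor(cv2.resize(ti[y-r:y+r,x-r:x+r],None,fx=8,fy=8,interpolation=cv2.INTER_CUBIC),cv2.COLOR_BGR2GRAY)
    h=cv2.HoughCircles(g,cv2.HOUGH_GRADIENT,1,4,param1=p1,param2=8,minRadius=int(rr*8*.92),maxRadius=int(rr*8*1.08))
    return [] if h is None else [((q[0]+.5)/8-.5+x-r,(q[1]+.5)/8-.5+y-r,q[2]/8) for q in h[0][:3]]
for n,c,r,rr,z in (("cap",(235,148),24,11.6,57),("foot",(263,213),28,22.3,12),("nose",(263,212),20,6.3,73),("collar",(263,212),20,10.3,45)):
  for p1 in (30,60):
    for q in hough(c,r,rr,p1)[:2]: print(n,np.round(q,2),onz(t,q[:2],z).round(1))
# masks + ellipse fits
def ell(img,c,r,lo,hi,name,z,d):
    x,y=c; g=cv2.GaussianBlur(cv2.cvtColor(cv2.resize(img[y-r:y+r,x-r:x+r],None,fx=8,fy=8,interpolation=cv2.INTER_CUBIC),cv2.COLOR_BGR2GRAY),(5,5),0)
    m=cv2.inRange(g,lo,hi); k=np.ones((15,15),np.uint8); m=cv2.morphologyEx(cv2.morphologyEx(m,cv2.MORPH_CLOSE,k),cv2.MORPH_OPEN,k)
    cs,_=cv2.findContours(m,cv2.RETR_EXTERNAL,cv2.CHAIN_APPROX_NONE); C=min((q for q in cs if cv2.contourArea(q)>500),key=lambda q:-cv2.pointPolygonTest(q,(r*8.,r*8.),True),default=None)
    if C is None: print(name,"none",g[r*8,r*8]); return
    e=cv2.fitEllipse(cv2.convexHull(C)); p=[(e[0][0]+.5)/8-.5+x-r,(e[0][1]+.5)/8-.5+y-r]
    print(name,np.round(p,2),np.round(np.array(e[1])/8,2),onz(d,p,z).round(1))
ell(ti,(263,213),30,0,105,"foot top",12,t); ell(si,(238,206),30,0,105,"foot scene",12,s)
ell(ti,(235,146),14,130,255,"cap top",57,t); ell(si,(299,206),14,130,255,"cap scene",57,s)
print(proj(s,[[508,-20,75],[662,47,57],[508,-20,12]]).round(1), proj(t,[[508,-20,75],[662,47,57],[508,-20,12]]).round(1))
g=cv2.cvtColor(ti,cv2.COLOR_BGR2GRAY); print(g[146,218:256],g[130:170,235]); print(g[213,235:292])
E
```

```text
cap [234.25 146.25  11.3 ] [667.1  48.1  57. ]
cap [234.   144.12  12.01] [672.3  48.8  57. ]
cap [234.   145.38  11.1 ] [669.2  48.8  57. ]
cap [234.   146.38  11.09] [666.8  48.7  57. ]
foot [263.   213.    22.14] [509.7 -21.5  12. ]
foot [262.38 212.88  22.28] [510.  -19.9  12. ]
foot [262.75 212.75  21.86] [510.4 -20.9  12. ]
foot [263.12 213.12  22.28] [509.4 -21.8  12. ]
nose [250.12 221.88   6.68] [486.    9.5  73. ]
nose [258.12 212.12   6.12] [508.4  -8.9  73. ]
nose [270.38 199.     6.24] [538.7 -37.1  73. ]
collar [263.   211.88  10.23] [510.6 -20.7  45. ]
collar [262.38 212.    10.1 ] [510.3 -19.2  45. ]
foot top [263.53 213.16] [44.75 45.91] [509.3 -22.8  12. ]
foot scene [237.   206.93] [35.36 38.38] [510.  -24.5  12. ]
cap top [234.36 145.54] [17.55 18.31] [668.8  47.9  57. ]
cap scene [302.16 201.55] [18.83 26.74] [670.2  64.5  57. ]
[[236.7 194.3]
 [296.6 204.9]
 [237.2 205.5]] [[263.  212.2]
 [234.7 148.3]
 [262.4 213.7]]
[ 18  16  17  18  34  72 107 126 130 131 129 128 129 130 131 132 132 132
 131 131 132 132 133 133 133 130 121  92  54  23  19  44  82  99 103 105
 106 106] [ 94  85  85  86  89 107 125 129 130 131 131 129 131 131 133 134 132 131
 132 131 132 132 132 132 132 121  98  62  48  46  39  23  14  16  15  16
  15  13  18  15]
[152 150 150 150 146 129  94  64  55  54  54  55  54  55  56  55  55  65
  90 103 102  97  94 104 113 115 113 111 112 110 108 110 107  99  82  71
  72  70  60  43  37  37  36  36  36  38  38  36  36  52  85 103 107 106
 107 115 133]
```

```bash
python3 - <<'E'
from h import *
t=cam("top"); s=cam("scene")
print(onz(s,(298.5,205.3),57).round(1), two(s,(298.5,205.3),t,(234.25,145.6)))
P=np.array([668.7,48.2]); Y=4.21-2*np.pi; Y1=Y-np.pi/2
D=lambda y:[np.pi,0,y]
def st(m): print(m,round(robot.current_t(),2),robot.current_tcp_pos().round(2),np.round(robot.current_qpos(),3),"w",round(robot.current_gripper_width(),4),"F",robot.current_contact_force().round(2),"M",robot.current_ft_torque().round(3))
robot.move_ptp([*P,130],D(Y1)); st("above")
if robot.move_linear([*P,29],speed=120,f_stop=15): st("STOP")
else:
    st("down"); robot.move_gripper(0.0); st("grip1")
    robot.move_gripper(0.85); st("open"); robot.move_ptp([*P,29],D(Y)); st("turned")
    robot.move_gripper(0.0); st("grip2")
E
```

```text
[667.1  48.5  57. ] (array([667.75905969,  47.71945089,  59.07686612]), np.float64(0.9894240446440131))
above 3.78 [668.81  47.02 130.16] [-0.096  0.518  1.31  -0.     1.313 -1.162] w 1.0024 F [0.4  0.28 0.01] M [ 0.013 -0.189  0.049]
down 4.78 [669.45  48.1   29.88] [-0.094  0.608  1.418 -0.     1.114 -1.162] w 1.0017 F [-0.61 -0.48 -0.23] M [ 0.05  -0.207 -0.02 ]
grip1 5.5 [668.68  48.16  29.07] [-0.094  0.609  1.419 -0.     1.114 -1.162] w 0.5665 F [ 0.05 -0.94  1.06] M [-0.009 -0.037  0.002]
open 6.14 [668.69  48.19  29.  ] [-0.094  0.609  1.419 -0.     1.114 -1.163] w 0.852 F [ 0.34  0.46 -0.3 ] M [-0.009 -0.111  0.071]
turned 7.54 [668.69  48.18  28.99] [-0.094  0.609  1.419 -0.     1.114 -2.732] w 0.8515 F [-0.12  0.16 -0.5 ] M [ 0.182 -0.057 -0.02 ]
grip2 8.09 [668.44  48.32  28.98] [-0.094  0.609  1.419  0.     1.114 -2.733] w 0.5694 F [-2.19  0.52  0.5 ] M [0.264 0.074 0.006]
```

```bash
cat >> h.py <<'E'
D=lambda y:[np.pi,0,y]
def st(m): print(m,round(robot.current_t(),2),robot.current_tcp_pos().round(2),"yaw",round(robot.current_eef_rot()[2],3),"j6",round(robot.current_qpos()[5],3),"w",round(robot.current_gripper_width(),4),"F",robot.current_contact_force().round(2),"M",robot.current_ft_torque().round(3))
E
python3 - <<'E'
from h import *
Y=4.21-2*np.pi; G=[510,-21]
p=robot.current_tcp_pos(); robot.move_linear([p[0],p[1],125],speed=150); st("lift")
robot.move_ptp([*G,125],D(Y)); st("over")
robot.move_linear([*G,101],speed=80); robot.sleep(.2); st("pre")
hit=robot.move_linear([*G,76],speed=20,f_stop=6); st(f"hit {hit}"); robot.sleep(.2); st("hold")
d=robot.get_image("scene"); i=d["img"][130:230,180:300]; cv2.imwrite("pics/on.png",cv2.resize(i,(600,500),interpolation=cv2.INTER_CUBIC))
E
```

```text
lift 8.88 [667.69  48.34 123.88] yaw -2.073 j6 -2.733 w 0.5656 F [ 0.48 -0.1  -2.21] M [ 0.1   -0.069  0.   ]
over 9.61 [510.78 -21.13 124.92] yaw -2.074 j6 -2.899 w 0.5692 F [ 0.45 -0.19 -1.4 ] M [ 0.044 -0.106  0.013]
pre 10.26 [510.54 -21.04 101.44] yaw -2.073 j6 -2.899 w 0.5679 F [ 0.43 -1.57 -1.61] M [ 0.093 -0.115 -0.01 ]
hit True 11.18 [509.63 -20.61  81.15] yaw -2.073 j6 -2.899 w 0.5653 F [0.   0.01 4.66] M [ 0.23  -0.037  0.07 ]
hold 11.38 [509.6  -20.62  81.13] yaw -2.073 j6 -2.899 w 0.5722 F [0.17 0.86 4.73] M [ 0.262 -0.012  0.011]
```

View pics/on.png

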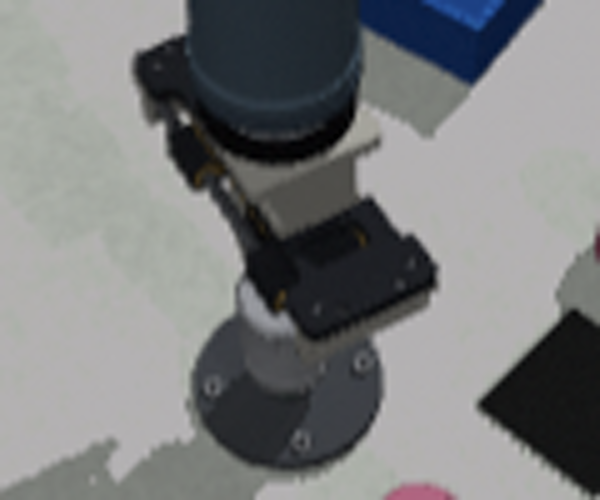

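Contact on the ribs came at a rim height of about 12 mm above the seat, so roughly 3.7 rad to tight and enough wrist range left. I screw down along the helix, mid-play, checking force and torque.

```bash
python3 - <<'E'
from h import *
Y=4.21-2*np.pi; G=[509.8,-20.8]; L=24/(2*np.pi)
th=0; robot.move_linear([*G,81.85],speed=10); st("z0"); m0=robot.current_ft_torque()[2]
while th<1.95:
    th+=.3
    hit=robot.move_linear([*G,81.85-L*th],ori=D(Y-th),speed=2.6,f_stop=8)
    st(f"{th:.2f} {hit}")
    if hit or abs(robot.current_ft_torque()[2])>.12: break
E
```

```text
z0 11.78 [509.49 -20.74  81.48] yaw -2.073 j6 -2.899 w 0.5704 F [ 0.05 -0.08 -1.32] M [ 0.122 -0.006  0.042]
0.30 False 12.32 [509.47 -20.71  80.43] yaw -2.371 j6 -2.601 w 0.5694 F [-0.61  0.5  -2.51] M [ 0.146  0.036 -0.002]
0.60 False 12.85 [509.61 -20.7   79.44] yaw -2.67 j6 -2.302 w 0.5656 F [-0.25  0.37 -1.92] M [ 0.266 -0.001  0.002]
0.90 False 13.38 [509.78 -20.74  78.41] yaw -2.97 j6 -2.002 w 0.567 F [-0.69  0.09 -0.74] M [ 0.157 -0.032  0.053]
1.20 False 13.92 [509.88 -20.79  77.32] yaw 3.013 j6 -1.702 w 0.568 F [ 0.    0.73 -2.02] M [ 0.107 -0.072  0.053]
1.50 False 14.45 [509.84 -20.81  76.14] yaw 2.713 j6 -1.402 w 0.5692 F [-0.51  0.13 -1.6 ] M [ 0.125 -0.048  0.009]
1.80 False 14.98 [509.74 -20.82  74.96] yaw 2.413 j6 -1.102 w 0.5671 F [-0.38  0.44 -1.09] M [0.039 0.03  0.005]
2.10 False 15.52 [509.69 -20.72  73.78] yaw 2.113 j6 -0.802 w 0.5667 F [-0.25 -0.11 -2.33] M [-0.034  0.082  0.01 ]
```

```bash
cat >> h.py <<'E'
def mz(n=10): return np.mean([robot.current_ft_torque()[2] for _ in range(n)])
def fz(n=10): return np.mean([robot.current_contact_force()[2] for _ in range(n)])
E
python3 - <<'E'
from h import *
Y=4.21-2*np.pi; G=[509.8,-20.8]; L=24/(2*np.pi); th=2.1; print(mz(),fz())
while th<3.5:
    th+=.1
    hit=robot.move_linear([*G,81.85-L*th],ori=D(Y-th),speed=1.6,f_stop=7)
    m,f=mz(),fz(); print(f"{th:.2f}",hit,round(robot.current_t(),2),robot.current_tcp_pos().round(2),"Mz",m.round(3),"Fz",f.round(2))
    if hit or abs(m)>.1 or f>3: break
st("end")
E
```

```text
0.009979085134402712 -2.3252593725901898
2.20 False 15.79 [509.58 -20.84  73.49] Mz -0.015 Fz -0.51
2.30 False 16.07 [509.58 -20.9   73.43] Mz -0.092 Fz 4.42
end 16.07 [509.58 -20.9   73.43] yaw 1.914 j6 -0.603 w 0.5692 F [-3.84 -1.03  4.42] M [-0.224  0.768 -0.092]
```

```bash
python3 - <<'E'
from h import *
for k in range(10):
    q=np.array(robot.current_qpos()) if k==0 else q; q[5]+=.05
    robot.move_j(list(q)); robot.sleep(.1)
    v=[]
    for _ in range(4): v.append([robot.current_ft_torque()[2],*robot.current_contact_force()]); robot.sleep(.02)
    v=np.mean(v,0); print(k,round(robot.current_t(),2),robot.current_tcp_pos().round(2),"j6",round(robot.current_qpos()[5],3),"Mz,F",v.round(3))
    if abs(v[0])>.12 or abs(v[3])>15: break
E
```

```text
0 16.48 [509.58 -20.91  73.48] j6 -0.555 Mz,F [-0.01  -3.57  -0.246  2.205]
1 16.9 [509.5  -20.9   73.45] j6 -0.504 Mz,F [-0.032 -3.415 -0.244  2.306]
2 17.32 [509.46 -20.87  73.4 ] j6 -0.454 Mz,F [-4.000e-02 -4.198e+00  4.000e-03  2.554e+00]
3 17.73 [509.48 -20.81  73.41] j6 -0.404 Mz,F [-0.071 -4.096  0.474  3.731]
4 18.15 [509.4  -20.81  73.39] j6 -0.354 Mz,F [-0.051 -4.727  0.67   3.41 ]
5 18.57 [509.34 -20.83  73.39] j6 -0.304 Mz,F [-0.033 -5.209  0.248  4.025]
6 18.98 [509.24 -20.86  73.36] j6 -0.254 Mz,F [-0.023 -5.424  0.281  3.998]
7 19.4 [509.12 -20.94  73.34] j6 -0.204 Mz,F [-0.015 -5.831 -0.05   4.033]
8 19.82 [509.02 -20.96  73.31] j6 -0.154 Mz,F [ 3.000e-03 -5.898e+00 -2.090e-01  4.382e+00]
9 20.23 [508.96 -21.33  73.35] j6 -0.104 Mz,F [ 0.225 -5.927 -1.574  4.047]
```

The cap stopped 4.4 mm short of home. The disc held it at constant height over 0.5 rad of further turning, and then the torque rose to 0.22 N m. That makes it faulty, so it goes in the red bin. Now I unscrew.

```bash
python3 - <<'E'
from h import *
Y=4.21-2*np.pi; G=[508.9,-20.9]; L=24/(2*np.pi)
q=np.array(robot.current_qpos()); q[5]-=.25; robot.move_j(list(q)); st("back")
q[5]-=.25; robot.move_j(list(q)); st("back2")
th=2.3; hit=False
robot.move_linear([*G,73.5],speed=5); st("ctr")
while th>.35 and not hit:
    th-=.25
    hit=robot.move_linear([*G,82.2-L*th],ori=D(Y-th),speed=2.2,f_stop=8)
    if hit or abs(mz())>.12: st(f"{th:.2f} {hit}"); break
st("up")
if not hit and th<.4:
    print(robot.move_linear([*G,100],speed=30,f_stop=8)); st("lifted")
E
```

```text
back 20.58 [509.49 -21.04  73.44] yaw 1.663 j6 -0.351 w 0.568 F [-2.06  2.73  2.41] M [0.447 0.368 0.165]
back2 20.93 [509.71 -21.63  73.5 ] yaw 1.91 j6 -0.598 w 0.5692 F [-1.55  0.77  2.2 ] M [0.04  0.107 0.012]
ctr 21.18 [509.46 -21.15  73.5 ] yaw 1.914 j6 -0.601 w 0.5713 F [-0.61  0.78 -0.57] M [-0.102 -0.212 -0.042]
up 24.89 [508.86 -20.88  81.01] yaw -2.377 j6 -2.596 w 0.5676 F [ 0.13  0.39 -1.86] M [ 0.146 -0.077  0.049]
False
lifted 25.68 [508.78 -20.88  99.96] yaw -2.373 j6 -2.6 w 0.5684 F [ 0.45  0.04 -1.81] M [ 0.11  -0.089 -0.021]
```

```bash
python3 - <<'E'
from h import *
B=[404,-307]
robot.move_linear([508.8,-20.9,140],speed=120)
robot.move_ptp([*B,140],D(np.pi/2)); st("over red")
robot.move_linear([*B,40],speed=100,f_stop=15); robot.sleep(.2); st("low")
hit=robot.move_linear([*B,26],speed=15,f_stop=5); robot.sleep(.2); st(f"touch {hit}")
d=robot.get_image("scene"); cv2.imwrite("pics/bin.png",cv2.resize(d["img"][190:330,60:260],(800,560),interpolation=cv2.INTER_CUBIC))
E
```

```text
over red 27.68 [ 404.05 -306.42  139.59] yaw 1.572 j6 -0.871 w 0.5684 F [-0.07  0.11 -1.15] M [-0.05  -0.106  0.02 ]
low 29.03 [ 404.31 -307.35   40.58] yaw 1.571 j6 -0.87 w 0.5698 F [ 0.43  0.83 -1.6 ] M [-0.001 -0.061 -0.011]
touch True 29.98 [ 403.83 -306.78   27.92] yaw 1.571 j6 -0.87 w 0.5715 F [-0.9   0.02  5.42] M [-0.038 -0.175 -0.007]
```

View pics/bin.png

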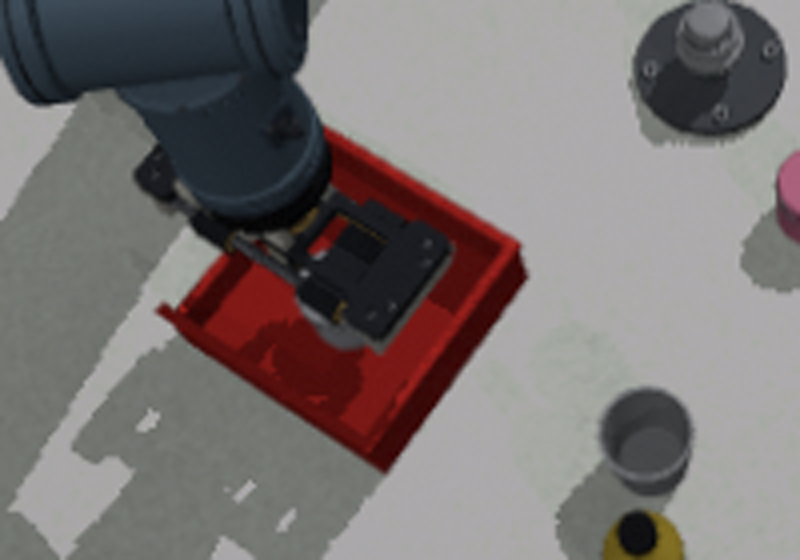

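The cap is inside the red bin with its rim on the floor: contact came at TCP z 27.9, where 28.0 was expected. This also shows the cap had not slipped in the grip, so the 4.4 mm measurement holds. I release it, retreat and check.

```bash
python3 - <<'E'
from h import *
robot.move_gripper(0.8); robot.sleep(.2); st("open")
p=robot.current_tcp_pos(); robot.move_linear([404,-307,160],speed=100,f_stop=12); st("up")
robot.move_ptp([420,60,300],D(np.pi/2)); robot.sleep(.3); st("away")
t,s=cam("top"),cam("scene"); a=cv2.imread("pics/tavg.png")
for n,c in (("next",(117,140)),("cup",(373,162)),("bottle",(402,143))):
    x,y=c; print(n,"mean diff",cv2.absdiff(t["img"],a)[y-20:y+20,x-20:x+20].mean().round(2))
print(proj(t,[404,-307,56]),proj(s,[404,-307,56]))
cv2.imwrite("pics/end.png",np.hstack([cv2.resize(t["img"][200:310,330:440],(400,400)),cv2.resize(s["img"][210:320,95:205],(400,400))]))
E
```

```text
open 30.82 [ 403.25 -306.09   27.25] yaw 1.571 j6 -0.87 w 0.7973 F [-0.35  0.04 -0.18] M [-0.045 -0.118 -0.001]
up 32.29 [ 403.67 -306.64  159.31] yaw 1.571 j6 -0.87 w 0.7968 F [-0.79  0.29  0.31] M [-0.087 -0.11   0.031]
away 34.05 [420.12  59.42 299.64] yaw 1.57 j6 -0.122 w 0.7994 F [-0.22 -0.1   1.47] M [-0.009 -0.115 -0.007]
next mean diff 14.26
cup mean diff 18.78
bottle mean diff 18.99
[[386.34663997 257.41838241]] [[143.2433984  261.38307707]]
```

View pics/end.png

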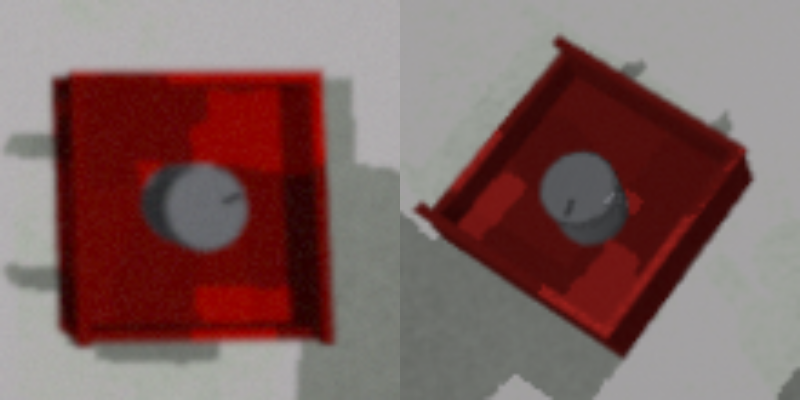

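The cap stands upright near the centre of the red bin, at about (205,205) in the left panel and (580,190) in the right one. The bystander differences look like a change in lighting, so I check for actual displacement before handing in.

```bash
python3 - <<'E'
from h import *
t=cam("top")["img"]; a=cv2.imread("pics/tavg.png")
g=lambda i:cv2.cvtColor(i,cv2.COLOR_BGR2GRAY)
for n,(x,y),r in (("next",(117,140),12),("cup",(373,162),14),("bottle",(402,143),14),("table",(260,90),30)):
    m=cv2.matchTemplate(g(t)[y-r-8:y+r+8,x-r-8:x+r+8],g(a)[y-r:y+r,x-r:x+r],cv2.TM_CCOEFF_NORMED); _,v,_,l=cv2.minMaxLoc(m); print(n,"shift px",l[0]-8,l[1]-8,"score",round(v,3))
st("final"); robot.hand_in()
E
```

```text
next shift px 0 0 score 0.999
cup shift px 0 0 score 0.998
bottle shift px 0 0 score 0.999
table shift px 0 0 score 0.83
final 34.2 [420.05  59.73 299.88] yaw 1.57 j6 -0.122 w 0.798 F [-0.24 -0.03 -0.09] M [-0.071 -0.089 -0.016]
the job is handed in; nothing more can be done
```

I screwed the cap onto the gauge, found that it stopped short, and put it in the red bin. The job was handed in at about 34 s of the 64 s allowed.

- **Picking up:** I gripped the cap twice, a quarter turn apart, to centre it in the jaws. It met the ribs about 12 mm above the seat.
- **Feel on the gauge:** The cap stopped with its rim 4.4 mm above the collar. The height stayed the same over about 0.5 rad of further turning. The wrist torque then rose sharply to 0.22 N m, above the 0.12 N m needed to feel the stop, because my last 0.05 rad step overshot slightly. I read that as faulty.
- **Forces:** Wrist force readings stayed under about 8 N throughout.
- **Placing:** The cap touched the bin floor within 0.1 mm of the expected height, so it had not slipped in the grip and the 4.4 mm reading stands. The final pictures show it upright near the centre of the red bin with the gripper clear.
- **Bystanders:** The other cap, the cup and the bottle show no shift in the top view.

Two readings disagreed:
- **Thread play:** The play between cap and gauge looked nearer 2.7 mm than the stated 1.5 mm, judging from first contact and the final stop.
- **Image differences:** Raw brightness differences around the bystanders were large. I put that down to the light having changed, since template matching found no movement.

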